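# Check-weigh a cable clamp on a spring scale

## Task

Weigh the eyed cable clamp: thread its eye onto the spring scale's hook so that it sits in the dip, ease the whole weight onto the spring before letting go so that the hook does not jerk or bob, and let it hang free until it has been quite still for a second. Then take hold of it again, ease it up off the hook without letting the hook snap back or overloading it, and stand it gently upright in the shallow steel tray. Leave the other things on the bench alone.

Things in the scene. Friction and masses are not known exactly. Their poses are not given: they have to be found in the camera images.
- hanger: Bare metal cable clamp, upright, 60x46x119 mm, 0.2 to 0.65 kg (unknown: feel it). Origin: centre of underside, z up. Block 60 (x) x 46 (y) mm, 35 high with bolts; above it a closed teardrop eye of 8 mm bar in the yz plane, threaded along x (either way round): window 30 mm wide in y from z=35 to 60, narrowing to a point at z=76.
- hanger_eye (a point): Point in the top of the clamp's eye where the hook's centre line lies when the clamp hangs: 71 mm above the clamp's underside; axes as the clamp's.
- hanger_lug (a point): Grip point in the square lug on top of the eye, 108 mm above the clamp's underside; axes as the clamp's. The lug is 14 (x) x 22 (y) mm, from z = 85 to 119 mm above the underside; grip it from above across its 22 mm, fingers closing along y.
- scale: Spring scale, grey, fixed to the bench: foot 140 (x) x 120 (y) x 12 mm; column 50x66 mm, 220 mm tall at its far end, front face 30 mm from the origin towards +x. Origin: on its underside, 50 mm behind the foot's front edge, z up. The hook arm sticks out of the column towards the scale's -x, roughly at the robot.
- hook_seat (a point): Centre line of the 8 mm round hook arm at the bottom of its dip: 85 mm in front of the column, 169 mm up when empty; moves with the hook; axes as the scale's. Behind the dip (+x, from 17 mm) the arm is 6 mm higher; in front it rises to a tip whose end is 25 mm ahead (-x) and 20 mm higher. The eye goes over the tip, along +x, then down.
- hook (a joint): Downward travel of the sprung hook, m: 0 empty (top), 0.065 end stop. 0.2 N starts it, then 120 N per m (0.4 kg settles near 0.031); lightly damped, so it bobs if let go out of balance. Faster than 0.06 m/s is a jerk (0.5 N out of balance at release can do it); over 0.062 travel, over 12 N from the clamp or 5 N from the robot overloads it.
- tray: Shallow square steel tray, fixed to the bench, 110 x 110 mm, floor 4 mm thick, walls 4 mm thick and 12 mm high. Origin: centre of its underside, z up.
- tape_black: Bystander: roll of black tape, diameter 58, 19 mm high. Origin: centre of its underside. Leave it alone.
- gland_nut: Bystander: pale cable gland nut, 27 x 31 x 27 mm. Origin: centre of its underside. Leave it alone.
- screwdriver: Bystander: screwdriver lying down, 22 x 162 x 21 mm. Origin: centre of its underside. Leave it alone.
- hex_keys: Bystander: folding hex key set, 30 x 95 x 22 mm. Origin: centre of its underside. Leave it alone.
Things that resemble listed ones, but are neither listed nor needed, are in the scene too. Leave any orange look-alike of the hanger alone.

How it is judged:
By the outcome, as a careful person would: the job done as asked, in the order asked, and still so for the second after the job is handed in, with the robot touching nothing.
It also fails if it takes over 72 s, if anything falls off the work surface, if the arm or the gripper's body presses on something with over 40 N, if the wrist force passes 120 N, or if a joint passes its speed limit or range.

## Robot

A 7-joint arm with a two-finger parallel gripper is mounted at the origin on a cart in front of the work surface, level with it; the furniture and walls round the work are solid. World frame = base frame: x ahead of the robot, y to its left, z up, the work surface at z = 0. Lengths are in m, angles in rad, forces in N, time in s.
With the tool pointing down it reaches from about 0.35 to 0.9 m from the base axis. Payload 8.1 kg.
Tool frame: the origin (TCP) lies midway between the tips of the shut fingers; the grasp point (between the pads) lies arm.grasp_offset behind it (arm.grasp_offset is the distance from the TCP to the grasp point, in m); z points along the fingers, y is the line along which they close (so a half turn about z gives the same grasp; the last joint's range is limited). The gripper opens to 92 mm and grips with 3 to 60 N. Pads are 19 mm wide; open, the fingers measure 130 mm over their backs; the gripper's body (75 mm by 190 mm) begins 47 mm behind the grasp point.
Start: joints at [1.23, 0.434, 0.025, 1.573, -0.012, 1.134, -0.075], TCP at [0.147, -0.607, 0.227] pointing down, gripper open.
Joint ranges: [-2.62, 2.62], [-0.44, 2.09], [-1.27, 1.32], [0.08, 2.57], [-1.32, 4.46], [0.12, 2], [-2.74, 2.74]. Speed limits (rad/s): [2.22, 2.22, 3.01, 3.01, 3.14, 3.14, 3.14].

## Interface

Orientations are given as a rotation vector (axis times angle).
In Python, from cell import observe, imaging, arm gives the robot as it stands.
- The arm moves only by the tool apply_moves, never from a script. Its argument "commands" is a list of rows, each a list of 5 numbers: the opening in per cent of the stroke, from 0 (shut) to 100 (fully open), then the shift along the world's x, y, z in units of 0.06 m (1.0 is 0.06 m), then the turn about the world's z in units of 0.5 rad (1.0 is 0.5 rad). A call has 1 to 12 rows; each row shifts and turns the commanded pose from where the row before left it; what a row does not reach is not made up. A row lasts 1/8 s, in which the tool goes at most 62.5 mm and 10.7 degrees, less where a joint would pass 70% of its speed; a pose out of reach is approached as far as the arm can. A call with a number of a shift or a turn outside -1 to 1 is refused whole. A call with a gripper value outside its range is refused whole. The fingers move at their own pace and stop on an object; "newtons" is the grip in N (left out, the last holds). Time passes only in rows, so rows that do not move let the fingers close. It gives the time, the measured TCP pose, the force, the opening and the grip force at its end, in the units of the state.
- observe(): the state, without advancing time (a new reading comes with each control period).
- imaging.get_image(name): name is "side" or "top"; returns (picture, depth): 420x560x3 uint8, red, green, blue; 420x560 float32, m along the optical axis (not along the pixel's ray), 0 where there is no reading.
- imaging.camera_params(name): a dict with "camera_matrix" (3x3 intrinsics, pixels), "origin" and "rotation" of the camera in the world. Camera axes: x right, y up, looking along -z (the intrinsics and any distortion apply to the point x, -y, -z); pixel columns grow to the right and rows downward; lengths in m; the calibration is good to about 2 mm. A picture is of the moment at which its call begins. camera_params takes no time and is no camera call.
- arm.sign_off(): hands the job in; it is judged then, once.
The state is a dict: "clock": time; "joints": joint angles; "dq": joint speeds; "joint_efforts": joint torques, N m; "position": TCP position; "ee_rot": TCP orientation; "force": force on the tool from outside, world axes, zero at the start; "ft_torque": the same for the moment, N m; "width": opening from 0.0 (shut) to 1.0 (fully open); "gripper_force": force on a finger pad.
Only numpy, scipy, OpenCV 4.12 (cv2) and the standard library are available. Lean on these libraries where they do the work, as an engineer would, in place of code of your own. Each camera call takes 0.05 s, during which the arm holds its last target. There are 200 camera calls.

## Working session

There is one attempt and no reset: what is moved stays moved. The work goes in short steps, Python scripts to look and compute and a tool call to move; the robot and the scene stay as the last step left them, time stands still between calls to the robot, and variables do not carry over. Pictures are saved under pics/ and viewed, at most 10 in all, crops included, and the job is handed in when it is done.

Besides the shell and the picture viewer there is one more tool, called after "Emit:" as name([rows], argument=value, ...), one row to a line, values as JSON. apply_moves: Moves the arm, as the interface text tells. Its arguments: {"type":"object","properties":{"commands":{"type":"array"},"newtons":{"type":"number"}},"required":["commands"]}

```bash
mkdir -p pics; cat > h.py <<'E'
import numpy as np, cv2
from cell import observe, imaging, arm
def grab(n,tag):
    im,d=imaging.get_image(n); np.savez(f'pics/{tag}.npz',im=im,d=d); cv2.imwrite(f'pics/{tag}.png',im[...,::-1]); return im,d
def load(tag):
    z=np.load(f'pics/{tag}.npz'); return z['im'],z['d']
def pt(n,d,u,v,z=None):
    p=imaging.camera_params(n);K=np.array(p['camera_matrix']);R=np.array(p['rotation']);
    if R.shape!=(3,3): R=cv2.Rodrigues(R)[0]
    dep=d[v,u] if z is None else z
    r=np.linalg.inv(K)@[u,v,1]*dep
    return np.array(p['origin'])+R@[r[0],-r[1],-r[2]]
def cloud(n,d):
    p=imaging.camera_params(n);K=np.array(p['camera_matrix']);R=np.array(p['rotation'])
    v,u=np.mgrid[:d.shape[0],:d.shape[1]]
    r=np.stack([(u-K[0,2])/K[0,0]*d,-(v-K[1,2])/K[1,1]*d,-d],-1)
    return r@R.T+np.array(p['origin'])
def crop(tag,u0,v0,u1,v1,s,out):
    im,_=load(tag); cv2.imwrite(f'pics/{out}.png',cv2.resize(im[v0:v1,u0:u1,::-1],None,fx=s,fy=s,interpolation=cv2.INTER_CUBIC))
E
python3 - <<'E'
from h import *
print(observe(), arm.grasp_offset)
for n in('side','top'):
    grab(n,n+'0'); print(n,imaging.camera_params(n))
a=np.vstack([cv2.imread('pics/side0.png'),cv2.imread('pics/top0.png')])
E
```

```text
{'clock': 0.0, 'joints': array([ 1.23039848,  0.43520918,  0.02499881,  1.57410565, -0.01160886,
        1.13400281, -0.07508534]), 'dq': array([ 0.00036574,  0.00251826, -0.00096755,  0.00106239,  0.00199109,
       -0.00064996, -0.00189661]), 'joint_efforts': array([ 1.45948001e-03, -6.67827272e+01,  9.85720418e-01, -3.14458466e+01,
       -6.04983210e-02,  4.29728057e-02,  9.63029242e-05]), 'position': array([ 0.14703676, -0.60692499,  0.22595054]), 'ee_rot': array([-3.11789415e+00, -3.72340792e-01,  5.20267317e-04]), 'force': array([ 0.50319221, -0.59478741,  0.52308787]), 'ft_torque': array([-0.03251586,  0.01710157, -0.00651896]), 'gripper_force': 0.0, 'width': 1.0005735215833813} 0.0188
side {'camera_matrix': array([[406.31214935,   0.        , 284.09204702],
       [  0.        , 406.31214935, 208.54849327],
       [  0.        ,   0.        ,   1.        ]]), 'origin': array([ 0.42573687, -0.90827666,  0.53356714]), 'rotation': array([ 1.17493559, -0.06647931, -0.08746101])}
top {'camera_matrix': array([[401.85093881,   0.        , 283.29495026],
       [  0.        , 401.85093881, 216.06116402],
       [  0.        ,   0.        ,   1.        ]]), 'origin': array([ 0.32102671, -0.00138501,  1.18355503]), 'rotation': array([ 0.17460988, -0.1374011 , -1.58840406])}
```

View pics/side0.png

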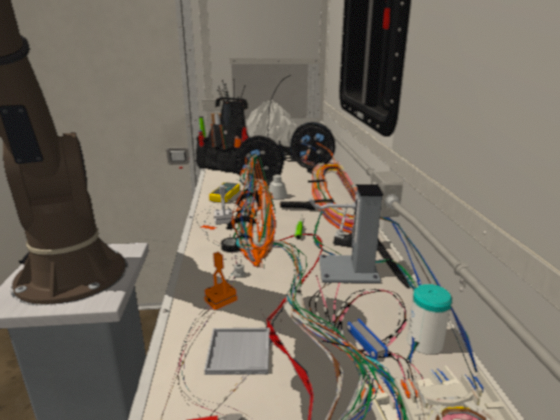

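View pics/top0.png

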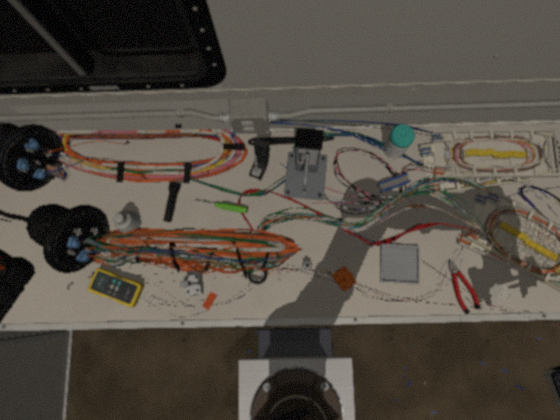

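The side view shows the steel tray (238,350), the orange clamp look-alike (220,290), the scale (362,235) with its hook arm at about (325,207), and a small grey thing at (222,212). In the top view, a metallic item at (192,283) could be the clamp, and (307,262) is the small nut.

```bash
sed -i "s/R=np.array(p\['rotation'\])/R=cv2.Rodrigues(np.array(p['rotation']))[0]/; s/R=np.array(p\['rotation'\]);/&/" h.py; python3 - <<'E'
from h import *
crop('side0',180,160,310,310,4,'c1');crop('top0',150,230,310,310,4,'c2')
a=cv2.imread('pics/c1.png');b=cv2.imread('pics/c2.png')
c=np.zeros((600,800,3),np.uint8);c[:600,:520]=a; cv2.imwrite('pics/c1.png',c[:,:520])
for n,uv in (('side',[(222,200),(222,212),(222,220),(220,290),(238,350),(345,270),(325,206),(300,205),(368,188)]),('top',[(192,283),(192,278),(307,262),(344,277),(399,263),(306,174),(308,155),(308,136)])):
    im,d=load(n+'0')
    for u,v in uv: print(n,u,v,pt(n,d,u,v).round(3))
E
```

```text
side 222 200 [0.359 0.274 0.074]
side 222 212 [0.356 0.28  0.032]
side 222 220 [0.356 0.266 0.01 ]
side 220 290 [ 0.368 -0.152  0.031]
side 238 350 [ 0.406 -0.311  0.004]
side 345 270 [ 0.667 -0.066  0.012]
side 325 206 [ 0.614 -0.042  0.174]
side 300 205 [0.613 0.348 0.019]
side 368 188 [ 0.71  -0.053  0.22 ]
top 192 283 [0.363 0.276 0.077]
top 192 278 [0.379 0.289 0.028]
top 307 262 [ 0.417 -0.041  0.031]
top 344 277 [ 0.369 -0.134  0.115]
top 399 263 [ 0.41  -0.309  0.004]
top 306 174 [ 0.634 -0.041  0.175]
top 308 155 [ 0.683 -0.048  0.184]
top 308 136 [ 0.72  -0.048  0.221]
```

View pics/c1.png

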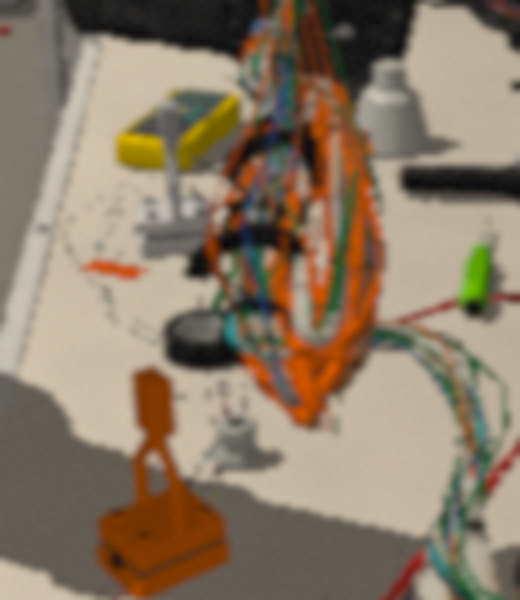

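View pics/c2.png

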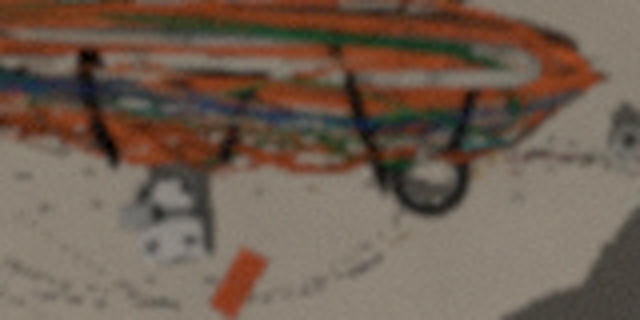

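Candidates for the clamp: bare metal, side (222,212) / top (192,283); orange look-alike, side (220,290); pale nut, side (237,270), which is too small. The crop shows a bare-metal block with a thin upright, seen nearly edge-on, so I choose that one. Next I'll fit its pose and the scale's.

```bash
python3 - <<'E'
from h import *
for n in('side','top'):
    im,d=load(n+'0');P=cloud(n,d)
    x,y,z=P[...,0],P[...,1],P[...,2]
    reg=(abs(x-.36)<.07)&(abs(y-.28)<.08)
    for lo,hi in((.02,.05),(.05,.08),(.085,.13)):
        m=reg&(z>lo)&(z<hi)
        v,u=np.nonzero(m); q=P[m]
        if len(q): print(n,lo,hi,len(q),'u',u.min(),u.max(),'v',v.min(),v.max(),q.min(0).round(3),q.max(0).round(3),np.median(q,0).round(3))
    # metal: lug
    m=reg&(z>.085); print(np.c_[np.nonzero(m)[::-1]][:60].tolist() if m.sum()<60 else m.sum()); print(P[m].round(3).tolist()[:40])
    # block top outline
    m=reg&(z>.025)&(z<.045); pts=P[m][:,:2].astype(np.float32)
    if len(pts)>5: print('rect',cv2.minAreaRect(pts))
    # scale
    reg=(abs(x-.65)<.15)&(abs(y+.05)<.1)
    m=reg&(z>.155)&(z<.2); q=P[m]; print('arm',len(q)); 
    for xx in np.arange(.56,.7,.01):
        k=q[abs(q[:,0]-xx)<.005]
        if len(k): print(xx.round(2),len(k),k[:,1].min().round(4),k[:,1].max().round(4),k[:,2].min().round(3),k[:,2].max().round(3))
    m=reg&(z>.212)&(z<.23); print('coltop',cv2.minAreaRect(P[m][:,:2].astype(np.float32)))
    m=reg&(z>.008)&(z<.016); print('foot',cv2.minAreaRect(P[m][:,:2].astype(np.float32)))
    m=(abs(x-.41)<.1)&(abs(y+.31)<.1)&(z>.009)&(z<.016);print('tray',cv2.minAreaRect(P[m][:,:2].astype(np.float32)))
for n,a in(('side',(195,180,255,240)),('top',(165,255,225,305))):
    pass
crop('side0',190,170,260,240,8,'c3');crop('side0',270,170,400,290,4,'c4')
a=cv2.imread('pics/c3.png');b=cv2.imread('pics/c4.png');c=np.zeros((600,800,3),np.uint8)
a=cv2.resize(a,(400,400));b=cv2.resize(b,(400,369));c[:400,:400]=a;c[:369,400:]=b;cv2.imwrite('pics/c5.png',c[:400])
E
```

```text
side 0.02 0.05 249 u 215 245 v 200 218 [0.333 0.215 0.02 ] [0.429 0.355 0.05 ] [0.375 0.272 0.031]
side 0.05 0.08 116 u 222 245 v 193 215 [0.356 0.204 0.05 ] [0.43  0.335 0.079] [0.413 0.273 0.061]
side 0.085 0.13 78 u 220 245 v 185 203 [0.352 0.209 0.086] [0.429 0.322 0.119] [0.363 0.277 0.103]
78
[[0.354, 0.292, 0.117], [0.357, 0.291, 0.118], [0.36, 0.286, 0.119], [0.363, 0.289, 0.118], [0.367, 0.286, 0.119], [0.428, 0.322, 0.105], [0.354, 0.282, 0.117], [0.358, 0.279, 0.118], [0.361, 0.28, 0.118], [0.364, 0.279, 0.118], [0.367, 0.28, 0.118], [0.428, 0.317, 0.103], [0.354, 0.279, 0.115], [0.358, 0.273, 0.117], [0.36, 0.281, 0.114], [0.364, 0.277, 0.116], [0.367, 0.28, 0.115], [0.428, 0.309, 0.102], [0.354, 0.28, 0.112], [0.358, 0.271, 0.115], [0.361, 0.272, 0.114], [0.363, 0.28, 0.111], [0.366, 0.278, 0.112], [0.424, 0.301, 0.102], [0.354, 0.284, 0.107], [0.357, 0.273, 0.111], [0.361, 0.272, 0.111], [0.363, 0.278, 0.109], [0.366, 0.279, 0.109], [0.424, 0.29, 0.103], [0.354, 0.285, 0.103], [0.357, 0.274, 0.107], [0.36, 0.278, 0.106], [0.363, 0.275, 0.107], [0.366, 0.278, 0.106], [0.
[... 2374 characters left out ...]
0.18 0.19
0.6 9 -0.0377 -0.0322 0.175 0.178
0.61 13 -0.0406 -0.0326 0.169 0.177
0.62 12 -0.0408 -0.0354 0.174 0.181
0.63 11 -0.0437 -0.0356 0.175 0.183
0.64 12 -0.0441 -0.0386 0.176 0.182
0.65 9 -0.0444 -0.039 0.176 0.18
0.66 13 -0.0472 -0.0393 0.174 0.18
0.67 12 -0.0477 -0.0422 0.176 0.183
0.68 22 -0.0683 -0.0399 0.171 0.192
0.69 137 -0.0805 -0.0167 0.156 0.2
coltop ((0.7141947150230408, -0.05016826093196869), (0.06988436728715897, 0.05409429594874382), 83.01924896240234)
foot ((0.6593068242073059, -0.04938552528619766), (0.281985878944397, 0.19868957996368408), 0.3563844859600067)
tray ((0.434411883354187, -0.2930237650871277), (0.15937097370624542, 0.16068151593208313), 85.11388397216797)
```

View pics/c5.png

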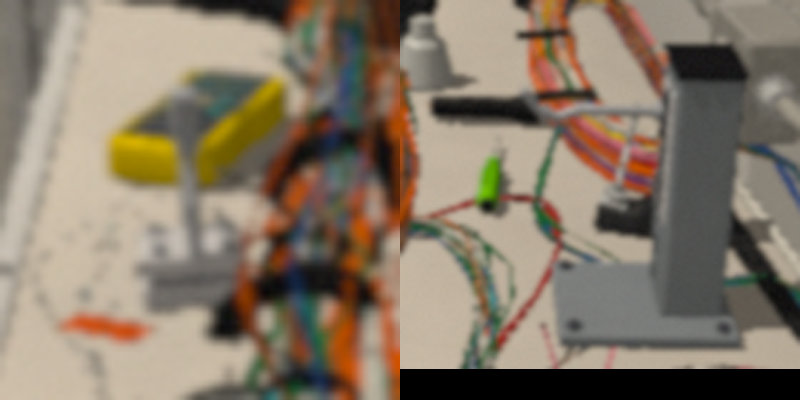

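The crop confirms a bare-metal block with its bolts and lug, eye edge-on to the side camera. The scale's arm points left, with the tip at about (535,105) in the crop. Now I'll refine the clamp yaw and the tray.

```bash
python3 - <<'E'
from h import *
for n in('side','top'):
    im,d=load(n+'0');P=cloud(n,d);x,y,z=np.moveaxis(P,-1,0)
    sat=im.max(-1).astype(int)-im.min(-1)
    for lo,hi in((.02,.048),(.085,.125),(.112,.125)):
        m=(x>.32)&(x<.395)&(abs(y-.28)<.05)&(z>lo)&(z<hi)&(sat<50); q=P[m]
        print(n,lo,len(q),q.min(0).round(3),q.max(0).round(3),q.mean(0).round(4),cv2.minAreaRect(q[:,:2].astype(np.float32)))
    m=(abs(x-.41)<.075)&(abs(y+.31)<.075)&(z>.008)&(z<.016)&(sat<40);q=P[m]
    print('traywall',len(q),cv2.minAreaRect(q[:,:2].astype(np.float32)),q[:,2].max())
    m=(abs(x-.41)<.075)&(abs(y+.31)<.075)&(z>.002)&(z<.006)&(sat<40);print('floor',np.median(P[m],0))
    for r in range(0,0): pass
# yaw of block front edges in top: corner listing by bbox of hull
    m=(x>.32)&(x<.395)&(abs(y-.28)<.05)&(z>.025)&(z<.048)&(sat<40)
    print(cv2.convexHull(P[m][:,:2].astype(np.float32))[:,0].round(3).tolist())
E
```

```text
side 0.02 159 [0.333 0.258 0.02 ] [0.394 0.31  0.048] [0.3608 0.2761 0.0305] ((0.36356765031814575, 0.2832927405834198), (0.05930274724960327, 0.05193546414375305), 2.037304639816284)
side 0.085 56 [0.352 0.271 0.087] [0.367 0.296 0.119] [0.3602 0.2787 0.1049] ((0.3602340817451477, 0.28418779373168945), (0.013023222796618938, 0.024946900084614754), 7.155577659606934)
side 0.112 18 [0.354 0.271 0.112] [0.367 0.292 0.119] [0.3607 0.2809 0.1166] ((0.3604990541934967, 0.28187599778175354), (0.012315159663558006, 0.020954063162207603), 1.8692246675491333)
traywall 477 ((0.4070390462875366, -0.3119475245475769), (0.11320394277572632, 0.1093638613820076), 85.3544921875) 0.013503314309929348
floor [ 0.40747016 -0.31247673  0.00347354]
[[0.3869999945163727, 0.2680000066757202], [0.3869999945163727, 0.2770000100135803], [0.3840000033378601, 0.3050000071525574], [0.37400001287460327, 0.3100000023841858], [0.35499998927116394, 0.3070000112056732], [0.3370000123977661, 0.3009999990463257], [0.3330000042915344, 0.30000001192092896], [0.3330000042915344, 0.29499998688697815], [0.33399999141693115, 
[... 692 characters left out ...]
013077277690172195), 89.26065063476562)
traywall 278 ((0.41215452551841736, -0.2988337576389313), (0.13330695033073425, 0.1173182874917984), 85.11388397216797) 0.015934365599611144
floor [ 0.40777777 -0.30959978  0.00382381]
[[0.39500001072883606, 0.26499998569488525], [0.38499999046325684, 0.31200000643730164], [0.37400001287460327, 0.3109999895095825], [0.33500000834465027, 0.3070000112056732], [0.3319999873638153, 0.30399999022483826], [0.3319999873638153, 0.29899999499320984], [0.3319999873638153, 0.2930000126361847], [0.33399999141693115, 0.2770000100135803], [0.3370000123977661, 0.2619999945163727], [0.39399999380111694, 0.23199999332427979], [0.39399999380111694, 0.23499999940395355]]
```

Emit:
apply_moves([
  [100, 0.7, 0.5, 0, 0],
  [100, 0.7, 0.5, 0, 0],
  [100, 0.7, 0.5, 0, 0],
  [100, 0.7, 0.5, 0, -0.1],
  [100, 0.7, 0.5, 0, -0.1],
  [100, 0.7, 0.5, 0, -0.1],
  [100, 0, 0.8, 0, -0.03],
  [100, 0, 0.8, 0, 0],
  [100, 0, 0.8, 0, 0],
  [100, 0, 0.8, 0, 0],
  [100, 0, 0.8, 0, 0],
  [100, 0, 0.8, 0, 0],
], newtons=25)

```text
clock: 1.6
position: [0.3988, -0.1379, 0.2266]
ee_rot: [3.139, 0.114, -0.0]
force: [0.2, 0.0, 0.1]
width: 1.002
gripper_force: 0.0
```

Emit:
apply_moves([
  [100, -0.1, 0.8, 0, 0],
  [100, -0.1, 0.8, 0, 0],
  [100, -0.1, 0.8, 0, 0],
  [100, -0.1, 0.8, 0, 0],
  [100, -0.1, 0.8, 0, 0],
  [70, -0.1, 0.8, 0, 0],
  [70, 0, 0.8, 0, 0],
  [70, 0, 0.8, 0, 0],
  [70, 0, 0.4, 0, 0],
  [70, 0, 0, 0, 0],
  [70, 0, 0, 0, 0],
])

```text
clock: 2.98
position: [0.3631, 0.2675, 0.2264]
ee_rot: [3.138, 0.113, -0.001]
force: [0.3, -0.1, -0.5]
width: 0.705
gripper_force: 0.0
```

Emit:
apply_moves([
  [70, -0.04, 0.28, -0.4, 0],
  [70, 0, 0, -0.5, 0],
  [70, 0, 0, -0.5, 0],
  [70, 0, 0, -0.1, 0],
  [70, 0, 0, 0, 0],
])

```text
clock: 3.6
position: [0.3611, 0.2848, 0.1371]
ee_rot: [3.139, 0.113, -0.0]
force: [-0.1, 0.0, 0.2]
width: 0.703
gripper_force: 0.0
```

```bash
python3 - <<'E'
from h import *
grab('side','s1');grab('top','t1')
a,_=load('s1');b,_=load('t1')
c=np.hstack([cv2.resize(a[140:240,180:280],(400,400),interpolation=2),cv2.resize(b[230:330,140:240],(400,400),interpolation=2)])
cv2.imwrite('pics/m1.png',c[...,::-1]); print(observe()['position'])
E
```

```text
[0.36147063 0.28551573 0.1378287 ]
```

View pics/m1.png

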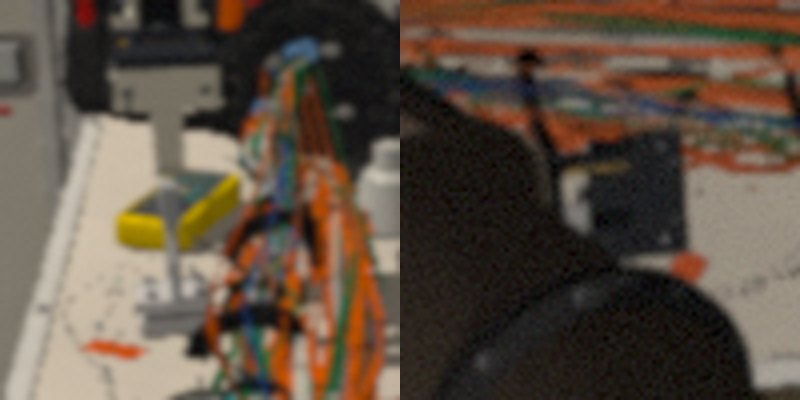

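The finger (168,150 in the crop) lines up in x with the lug (170,190). Descend and grip.

Emit:
apply_moves([
  [70, 0, 0, -0.4, 0],
  [70, 0, 0, -0.4, 0],
  [70, 0, 0, 0, 0],
  [15, 0, 0, 0, 0],
  [10, 0, 0, 0, 0],
  [10, 0, 0, 0, 0],
  [10, 0, 0, 0, 0],
  [10, 0, 0, 0, 0],
], newtons=30)

```text
clock: 4.7
position: [0.3608, 0.2854, 0.0888]
ee_rot: [-3.139, -0.114, -0.0]
force: [0.2, 1.0, -1.0]
width: 0.238
gripper_force: 30.0
```

Emit:
apply_moves([
  [10, 0, 0, 0.15, 0],
  [10, 0, 0, 0.3, 0],
  [10, 0, 0, 0.5, 0],
  [10, 0, 0, 0.6, 0],
  [10, 0, 0, 0.6, 0],
  [10, 0, 0, 0.5, 0],
  [10, 0, 0, 0, 0],
  [10, 0, 0, 0, 0],
  [10, 0, 0, 0, 0],
])

```text
clock: 5.82
position: [0.3602, 0.2847, 0.2466]
ee_rot: [3.138, 0.114, -0.003]
force: [-0.3, -0.3, -2.9]
width: 0.241
gripper_force: 30.0
```

```bash
python3 - <<'E'
from h import *
f=[]
for i in range(6):
    f.append(observe()['force']); imaging.get_image('top')
f.append(observe()['force']);print(np.mean(f,0),np.std(f,0),observe()['ft_torque'],observe()['gripper_force'],observe()['position'])
for n in('side','top'):
    im,d=load(n+'0');P=cloud(n,d);x,y,z=np.moveaxis(P,-1,0)
    for xl in np.arange(.44,.66,.04):
        m=(x>xl)&(x<xl+.04)&(y>-.1)&(y<.06)&(z<.15);print(n,xl.round(2),np.percentile(z[m],99).round(3) if m.any() else None)
E
```

```text
[-0.03290082 -0.08743851 -2.03327736] [0.47260149 0.30414517 0.63034041] [-0.03691452 -0.03946426  0.00685886] 29.965662360191345 [0.36069805 0.28532575 0.24743897]
side 0.44 0.052
side 0.48 0.054
side 0.52 0.025
side 0.56 0.027
side 0.6 0.016
side 0.64 0.014
top 0.44 0.054
top 0.48 0.056
top 0.52 0.026
top 0.56 0.028
top 0.6 0.019
top 0.64 0.017
```

Emit:
apply_moves([
  [10, 0.15, -0.3, 0, -0.02],
  [10, 0.3, -0.58, 0, -0.04],
  [10, 0.3, -0.58, 0, -0.04],
  [10, 0.3, -0.58, 0, -0.04],
  [10, 0.3, -0.58, 0, -0.04],
  [10, 0.3, -0.58, 0, -0.04],
  [10, 0.3, -0.58, 0, -0.04],
  [10, 0.3, -0.58, 0, -0.04],
  [10, 0.3, -0.58, 0, -0.04],
  [10, 0.15, -0.3, 0, -0.04],
  [10, 0, 0, -0.3, 0],
  [10, 0, 0, -0.28, 0],
])

```text
clock: 7.62
position: [0.5228, -0.0285, 0.2124]
ee_rot: [-3.136, 0.184, 0.0]
force: [-1.2, 0.2, -1.7]
width: 0.238
gripper_force: 30.0
```

```bash
cat >> h.py <<'E'
def fz(k=20,cam='side'):
    f=[];
    for i in range(k): imaging.get_image(cam); f.append(observe()['force'])
    f=np.array(f); return f.mean(0).round(3),(f.std(0)/k**.5).round(3)
E
python3 - <<'E'
from h import *
print(fz(20)); o=observe();print(o['position'],o['ee_rot'],o['joints'])
im,d=grab('side','s2');P=cloud('side',d);x,y,z=np.moveaxis(P,-1,0)
im2,d2=grab('top','t2')
reg=(x>.44)&(x<.75)&(abs(y+.04)<.06)&(z>.08)&(z<.3)
for lo,hi in((.125,.155),(.165,.19),(.215,.24)):
    m=reg&(z>lo)&(z<hi)&(x<.57);q=P[m];print(lo,len(q),q.min(0).round(3),q.max(0).round(3),q.mean(0).round(3))
m=(x>.565)&(x<.68)&reg&(z>.15)&(z<.21);q=P[m]
for xx in np.arange(.575,.66,.01):
    k=q[abs(q[:,0]-xx)<.005]; print(xx.round(3),k[:,1].mean().round(4),k[:,2].min().round(4),k[:,2].max().round(4)) if len(k) else 0
c=cv2.resize(im[140:260,260:400],(700,600),interpolation=2);cv2.imwrite('pics/m2.png',c[...,::-1])
E
```

```text
(array([ 0.04 , -0.016, -2.136]), array([0.095, 0.118, 0.145]))
[ 0.52279604 -0.02902923  0.21295344] [ 3.13615395e+00 -1.84080442e-01  2.49206223e-06] [ 0.23813159  0.31290484 -0.3629298   1.81400577  0.12729895  1.03744514
 -1.86162167]
0.125 349 [ 0.491 -0.057  0.125] [ 0.553 -0.009  0.155] [ 0.521 -0.048  0.142]
0.165 44 [ 0.517 -0.054  0.165] [ 0.524 -0.044  0.189] [ 0.52  -0.05   0.178]
0.215 90 [ 0.509 -0.061  0.216] [ 0.531 -0.046  0.24 ] [ 0.519 -0.056  0.229]
0.575 -0.0364 0.1863 0.1929
0.585 -0.0374 0.1723 0.1918
0.595 -0.0387 0.1676 0.1807
0.605 -0.0404 0.1654 0.1748
0.615 -0.0405 0.1686 0.1768
0.625 -0.0421 0.1707 0.1783
0.635 -0.0438 0.1708 0.1789
0.645 -0.0444 0.1699 0.1781
0.655 -0.046 0.1715 0.1786
```

View pics/m2.png

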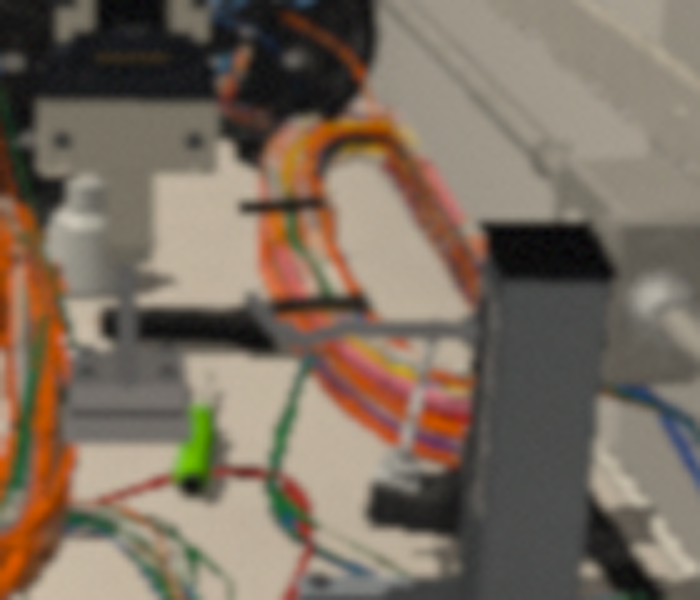

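The side crop shows the hook tip at (255,300) and the dip at (300,340). The clamp is well clear in front, with its block at (127,405) and eye bar at (127,335). The weight reads about 2.1 N. Next is threading.

Emit:
apply_moves([
  [10, 0.15, -0.018, 0, 0],
  [10, 0.15, -0.018, 0, 0],
  [10, 0.15, -0.018, 0, 0],
  [10, 0.15, -0.018, 0, 0],
  [10, 0.15, -0.018, 0, 0],
  [10, 0, 0, 0, 0],
])

```text
clock: 9.48
position: [0.5684, -0.0345, 0.2127]
ee_rot: [-3.136, 0.184, 0.0]
force: [1.9, -0.1, -2.9]
width: 0.242
gripper_force: 30.0
```

Emit:
apply_moves([
  [10, 0.15, -0.018, 0, 0],
  [10, 0.15, -0.018, 0, 0],
  [10, 0.15, -0.018, 0, 0],
  [10, 0.15, -0.018, 0, 0],
  [10, 0, 0, 0, 0],
])

```text
clock: 10.1
position: [0.6044, -0.0388, 0.2127]
ee_rot: [-3.136, 0.184, -0.0]
force: [-0.0, 0.4, -1.9]
width: 0.24
gripper_force: 30.0
```

```bash
python3 - <<'E'
from h import *
print(fz(6)); o=observe();print(o['position'],o['ee_rot'],o['clock'])
im,d=grab('side','s3');a,_=grab('top','t3')
c=np.hstack([cv2.resize(im[150:250,290:390],(400,400),interpolation=2),cv2.resize(a[120:220,250:350],(400,400),interpolation=2)]);cv2.imwrite('pics/m3.png',c[...,::-1])
E
```

```text
(array([ 0.022, -0.028, -2.122]), array([0.238, 0.099, 0.242]))
[ 0.60354334 -0.03871575  0.21302287] [ 3.13611470e+00 -1.84020393e-01 -1.47683201e-04] 10.4
```

View pics/m3.png

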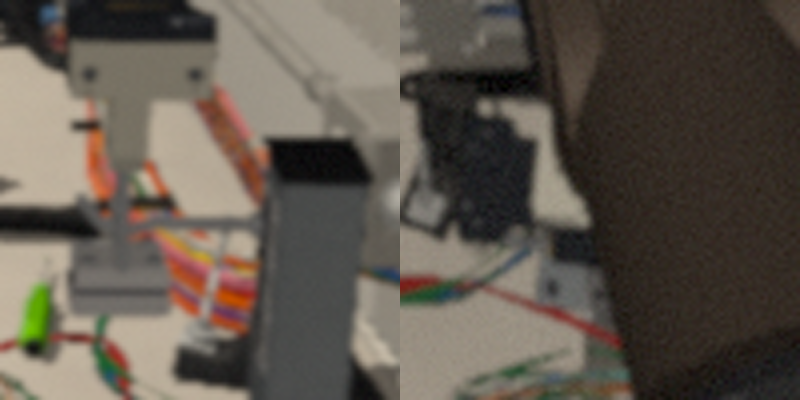

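Threaded: the tip shows left of the eye bar (85,205) and the arm continues behind it, with no contact force. Now I'll ease it down.

Emit:
apply_moves([
  [10, 0, 0, -0.1, 0],
  [10, 0, 0, -0.12, 0],
  [10, 0, 0, -0.1, 0],
  [10, 0, 0, -0.06, 0],
  [10, 0, 0, -0.04, 0],
  [10, 0, 0, -0.04, 0],
  [10, 0, 0, -0.04, 0],
  [10, 0, 0, -0.04, 0],
  [10, 0, 0, -0.04, 0],
  [10, 0, 0, -0.04, 0],
  [10, 0, 0, -0.03, 0],
  [10, 0, 0, 0, 0],
])

```text
clock: 12.0
position: [0.6039, -0.0387, 0.1739]
ee_rot: [-3.136, 0.184, -0.0]
force: [0.2, 1.4, -0.7]
width: 0.24
gripper_force: 30.0
```

```bash
cat >> h.py <<'E'
def hookz(d):
    P=cloud('side',d);x,y,z=np.moveaxis(P,-1,0);m=(x>.63)&(x<.67)&(abs(y+.045)<.012)&(z>.08)&(z<.2);q=P[m]
    return np.median(q[:,2]),len(q)
E
python3 - <<'E'
from h import *
print(fz(20)); o=observe();print(o['position'],o['ee_rot'],o['ft_torque'],o['clock'])
im,d=grab('side','s4');print(hookz(load('side0')[1]),hookz(load('s3')[1]),hookz(d))
E
```

```text
(array([0.761, 1.328, 0.146]), array([0.138, 0.122, 0.095]))
[ 0.6038626  -0.03872683  0.17396698] [-3.13617004e+00  1.84187595e-01 -1.97827068e-04] [ 0.35899594 -0.23360209  0.0144318 ] 13.0
(np.float64(0.17591519811276257), 69) (np.float64(0.17575413280545038), 72) (np.float64(0.16001031695329596), 66)
```

Emit:
apply_moves([
  [10, 0.007, 0.012, -0.01, 0],
  [10, 0.007, 0.012, -0.01, 0],
  [10, 0.006, 0.01, -0.01, 0],
  [10, 0, 0, 0, 0],
])

```text
clock: 13.55
position: [0.6048, -0.0369, 0.172]
ee_rot: [3.136, -0.184, -0.001]
force: [-0.5, 0.8, 0.2]
width: 0.236
gripper_force: 30.0
```

```bash
python3 - <<'E'
from h import *
print(fz(20)); o=observe();print(o['position'],o['ft_torque'],o['clock'])
im,d=grab('side','s5');print(hookz(d))
E
```

```text
(array([-0.364, -0.089,  0.032]), array([0.12 , 0.18 , 0.134]))
[ 0.60498592 -0.03679358  0.17213686] [-0.06351838  0.13101231  0.04075609] 14.55
(np.float64(0.1616893201865793), 60)
```

Emit:
apply_moves([
  [10, -0.006, 0, 0, 0],
  [10, 0, 0, 0, 0],
])

```text
clock: 14.85
position: [0.6049, -0.0368, 0.1723]
ee_rot: [3.136, -0.184, 0.001]
force: [1.0, -0.4, 0.8]
width: 0.239
gripper_force: 30.0
```

```bash
python3 - <<'E'
from h import *
f=[];t=[];h=[]
for i in range(30):
    _,d=imaging.get_image('side');o=observe();f.append(o['force']);t.append(o['ft_torque']);h.append(hookz(d)[0])
f=np.array(f);print(f.mean(0),f.std(0)/30**.5,np.mean(t,0),np.std(t,0)/30**.5,np.mean(h),o['position'],o['clock'])
E
```

```text
[ 1.60118603 -0.88479485 -0.12809621] [0.09705678 0.0948392  0.08235616] [-0.20088417 -0.37187331  0.00136077] [0.00620943 0.02053639 0.00584358] 0.16126077600450175 [ 0.60472822 -0.03671926  0.17219432] 16.35
```

Emit:
apply_moves([
  [10, 0.004, -0.003, 0, 0],
  [10, 0, 0, 0, 0],
])

```text
clock: 16.6
position: [0.6048, -0.0367, 0.1721]
ee_rot: [-3.136, 0.184, 0.0]
force: [1.7, -0.8, -0.5]
width: 0.238
gripper_force: 30.0
```

```bash
cat > w.py <<'E'
from h import *
f=[];t=[];h=[]
for i in range(25):
    _,d=imaging.get_image('side');o=observe();f.append(o['force']);t.append(o['ft_torque']);h.append(hookz(d)[0])
f=np.array(f);print(f.mean(0).round(3),(f.std(0)/5).round(2),np.mean(t,0).round(3),np.mean(h).round(4),o['position'].round(4),o['clock'])
E
python3 w.py
```

```text
[1.189 0.092 0.076] [0.1  0.08 0.09] [ 0.012 -0.268  0.002] 0.1611 [ 0.6048 -0.0368  0.1721] 17.85
```

Emit:
apply_moves([
  [10, 0.006, 0, 0, 0],
  [10, 0, 0, 0, 0],
])

```text
clock: 18.1
position: [0.605, -0.0368, 0.172]
ee_rot: [3.136, -0.184, -0.001]
force: [-0.7, 0.3, 0.7]
width: 0.238
gripper_force: 30.0
```

```bash
python3 w.py
```

```text
[-0.297  0.366 -0.126] [0.12 0.09 0.08] [0.1   0.128 0.001] 0.1613 [ 0.6052 -0.0369  0.1721] 19.35
```

Emit:
apply_moves([
  [10, -0.002, 0.001, 0, 0],
  [10, 0, 0, 0, 0],
  [10, 0, 0, 0, 0],
  [10, 0, 0, 0, 0],
], newtons=5)

```text
clock: 19.85
position: [0.6053, -0.0369, 0.1722]
ee_rot: [3.136, -0.184, 0.0]
force: [0.0, 0.8, 0.4]
width: 0.237
gripper_force: 5.0
```

```bash
python3 w.py
```

```text
[ 1.347  0.407 -0.048] [0.11 0.08 0.1 ] [ 0.093 -0.273 -0.006] 0.1615 [ 0.6052 -0.0368  0.1722] 21.1
```

Emit:
apply_moves([
  [10, 0.001, -0.001, 0, 0],
  [10, 0, 0, 0, 0],
], newtons=3)

```text
clock: 21.35
position: [0.6051, -0.0368, 0.1721]
ee_rot: [-3.136, 0.184, 0.0]
force: [2.0, -0.2, 0.0]
width: 0.241
gripper_force: 3.0
```

```bash
python3 w.py
```

```text
Traceback (most recent call last):
  File "w.py", line 4, in <module>
    _,d=imaging.get_image('side');o=observe();f.append(o['force']);t.append(o['ft_torque']);h.append(hookz(d)[0])
        ~~~~~~~~~~~~~~~~~^^^^^^^^
ValueError: 200 camera calls are used up
```

The camera calls are all used, so the rest goes by force and pose. First a small nudge and a check.

Emit:
apply_moves([
  [10, 0.001, 0, 0, 0],
  [10, 0, 0, 0, 0],
])

```text
clock: 22.25
position: [0.6052, -0.0369, 0.1721]
ee_rot: [3.136, -0.184, -0.0]
force: [0.2, 1.1, 0.2]
width: 0.243
gripper_force: 3.0
```

```bash
python3 -c "
from cell import observe
o=observe();print(o['clock'],o['position'],o['force'],o['ft_torque'],o['width'])"
```

```text
22.25 [ 0.60516177 -0.03685495  0.17208285] [0.16161484 1.13743783 0.21484253] [ 0.22452371 -0.15343575 -0.01279606] 0.2431421975764848
```

Emit:
apply_moves([
  [10, 0, 0, 0, 0],
])

```text
clock: 22.38
position: [0.6052, -0.0369, 0.1721]
ee_rot: [3.136, -0.184, -0.0]
force: [1.5, 1.0, 0.3]
width: 0.239
gripper_force: 3.0
```

```bash
python3 -c "
from cell import observe
o=observe();print(o['clock'],o['position'],o['force'],o['ft_torque'],o['width'])"
```

```text
22.375 [ 0.60519625 -0.03685347  0.17212832] [1.49951873 1.03220773 0.2856644 ] [ 0.24692566 -0.13405967 -0.01795133] 0.2385166543091621
```

Emit:
apply_moves([
  [10, 0.001, 0.002, 0, 0],
  [10, 0, 0, 0, 0],
])

```text
clock: 22.62
position: [0.6052, -0.0369, 0.1721]
ee_rot: [3.136, -0.184, -0.0]
force: [0.8, -0.0, 0.2]
width: 0.239
gripper_force: 3.0
```

```bash
python3 -c "
from cell import observe
o=observe();print(o['clock'],o['position'],o['force'],o['ft_torque'],o['width'])"
```

```text
22.625 [ 0.60523497 -0.03685203  0.17212001] [ 0.75772558 -0.00508873  0.18655103] [ 0.19627732 -0.03048316  0.00130402] 0.23860125973931295
```

Emit:
apply_moves([
  [10, 0, 0, 0, 0],
])

```text
clock: 22.75
position: [0.6052, -0.0368, 0.1721]
ee_rot: [3.136, -0.184, -0.0]
force: [-0.2, -0.0, -0.3]
width: 0.243
gripper_force: 3.0
```

```bash
python3 -c "
from cell import observe
o=observe();print(o['clock'],o['position'],o['force'],o['ft_torque'],o['width'])"
```

```text
22.75 [ 0.6052198  -0.03684129  0.17209643] [-0.22537025 -0.02746726 -0.31054678] [ 0.18083153 -0.02889663 -0.05014746] 0.24323195931018768
```

Nearly balanced. Release gradually.

Emit:
apply_moves([
  [25, 0, 0, 0, 0],
  [27, 0, 0, 0, 0],
  [29, 0, 0, 0, 0],
  [32, 0, 0, 0, 0],
  [36, 0, 0, 0, 0],
  [42, 0, 0, 0, 0],
  [48, 0, 0, 0, 0],
  [54, 0, 0, 0, 0],
  [60, 0, 0, 0, 0],
  [60, 0, 0, 0, 0],
  [60, 0, 0, 0, 0],
  [60, 0, 0, 0, 0],
])

```text
clock: 24.25
position: [0.6053, -0.0368, 0.1721]
ee_rot: [3.136, -0.184, -0.0]
force: [-0.3, -0.0, -0.4]
width: 0.6
gripper_force: 0.0
```

Emit:
apply_moves([
  [60, 0, 0, 0, 0],
  [60, 0, 0, 0, 0],
  [60, 0, 0, 0, 0],
  [60, 0, 0, 0, 0],
  [60, 0, 0, 0, 0],
  [60, 0, 0, 0, 0],
  [60, 0, 0, 0, 0],
  [60, 0, 0, 0, 0],
  [60, 0, 0, 0, 0],
  [60, 0, 0, 0, 0],
  [60, 0, 0, 0, 0],
  [60, 0, 0, 0, 0],
])

```text
clock: 25.75
position: [0.6053, -0.0368, 0.1722]
ee_rot: [3.136, -0.184, -0.0]
force: [0.8, -0.8, -0.0]
width: 0.602
gripper_force: 0.0
```

Emit:
apply_moves([
  [60, 0, 0, 0, 0],
  [60, 0, 0, 0, 0],
  [60, 0, 0, 0, 0],
  [60, 0, 0, 0, 0],
  [60, 0, 0, 0, 0],
  [60, 0, 0, 0, 0],
  [60, 0, 0, 0, 0],
  [60, 0, 0, 0, 0],
  [60, 0, 0, 0, 0],
  [60, 0, 0, 0, 0],
  [60, 0, 0, 0, 0],
  [60, 0, 0, 0, 0],
])

```text
clock: 27.25
position: [0.6053, -0.0368, 0.1721]
ee_rot: [3.136, -0.184, -0.0]
force: [-0.1, 0.3, 0.4]
width: 0.6
gripper_force: 0.0
```

Emit:
apply_moves([
  [60, 0, 0, 0, 0],
  [60, 0, 0, 0, 0],
  [60, 0, 0, 0, 0],
  [60, 0, 0, 0, 0],
  [60, 0, 0, 0, 0],
  [60, 0, 0, 0, 0],
  [60, 0, 0, 0, 0],
  [60, 0, 0, 0, 0],
  [60, 0, 0, 0, 0],
  [60, 0, 0, 0, 0],
  [60, 0, 0, 0, 0],
  [60, 0, 0, 0, 0],
])

```text
clock: 28.75
position: [0.6053, -0.0368, 0.1721]
ee_rot: [3.136, -0.184, -0.0]
force: [-0.0, 0.4, -0.4]
width: 0.599
gripper_force: 0.0
```

Emit:
apply_moves([
  [60, 0, 0, 0, 0],
  [60, 0, 0, 0, 0],
  [60, 0, 0, 0, 0],
  [60, 0, 0, 0, 0],
  [60, 0, 0, 0, 0],
  [60, 0, 0, 0, 0],
  [60, 0, 0, 0, 0],
  [60, 0, 0, 0, 0],
  [60, 0, 0, 0, 0],
  [60, 0, 0, 0, 0],
  [60, 0, 0, 0, 0],
  [60, 0, 0, 0, 0],
])

```text
clock: 30.25
position: [0.6053, -0.0368, 0.1721]
ee_rot: [3.136, -0.184, -0.0]
force: [0.3, 0.1, -0.1]
width: 0.601
gripper_force: 0.0
```

Emit:
apply_moves([
  [60, 0, 0, 0, 0],
  [60, 0, 0, 0, 0],
  [60, 0, 0, 0, 0],
  [60, 0, 0, 0, 0],
  [60, 0, 0, 0, 0],
  [60, 0, 0, 0, 0],
  [60, 0, 0, 0, 0],
  [60, 0, 0, 0, 0],
  [60, 0, 0, 0, 0],
  [60, 0, 0, 0, 0],
  [60, 0, 0, 0, 0],
  [60, 0, 0, 0, 0],
])

```text
clock: 31.75
position: [0.6053, -0.0368, 0.1721]
ee_rot: [3.136, -0.184, -0.0]
force: [-0.1, -0.5, -0.2]
width: 0.599
gripper_force: 0.0
```

Emit:
apply_moves([
  [60, 0, 0, 0, 0],
  [60, 0, 0, 0, 0],
  [60, 0, 0, 0, 0],
  [60, 0, 0, 0, 0],
  [60, 0, 0, 0, 0],
  [60, 0, 0, 0, 0],
  [60, 0, 0, 0, 0],
  [60, 0, 0, 0, 0],
  [60, 0, 0, 0, 0],
  [60, 0, 0, 0, 0],
  [60, 0, 0, 0, 0],
  [60, 0, 0, 0, 0],
])

```text
clock: 33.25
position: [0.6053, -0.0368, 0.1721]
ee_rot: [3.136, -0.184, -0.0]
force: [-0.6, -0.0, -0.3]
width: 0.599
gripper_force: 0.0
```

Emit:
apply_moves([
  [50, 0, 0, 0, 0],
  [42, 0, 0, 0, 0],
  [36, 0, 0, 0, 0],
  [32, 0, 0, 0, 0],
  [29, 0, 0, 0, 0],
  [27, 0, 0, 0, 0],
  [25, 0, 0, 0, 0],
  [22, 0, 0, 0, 0],
  [18, 0, 0, 0, 0],
  [10, 0, 0, 0, 0],
  [10, 0, 0, 0, 0],
], newtons=6)

```text
clock: 34.62
position: [0.6053, -0.0368, 0.1721]
ee_rot: [3.136, -0.184, 0.0]
force: [0.6, 0.2, -0.9]
width: 0.24
gripper_force: 6.0
```

Emit:
apply_moves([
  [10, 0, 0, 0, 0],
  [10, 0, 0, 0, 0],
  [10, 0, 0, 0, 0],
], newtons=30)

```text
clock: 35.0
position: [0.6054, -0.0368, 0.1722]
ee_rot: [3.136, -0.184, 0.0]
force: [0.9, -0.1, 0.0]
width: 0.236
gripper_force: 30.0
```

```bash
python3 -c "
from cell import observe
o=observe();print(o['clock'],o['position'],o['force'],o['ft_torque'],o['width'])"
```

```text
35.0 [ 0.60538391 -0.03675098  0.17216608] [ 0.92619638 -0.05606481  0.02939607] [ 0.00365151 -0.09417947 -0.0198367 ] 0.2364777593153758
```

Emit:
apply_moves([
  [10, 0, 0, 0.02, 0],
  [10, 0, 0, 0.035, 0],
  [10, 0, 0, 0.035, 0],
  [10, 0, 0, 0.035, 0],
  [10, 0, 0, 0.035, 0],
  [10, 0, 0, 0.035, 0],
  [10, 0, 0, 0.035, 0],
  [10, 0, 0, 0.035, 0],
  [10, 0, 0, 0.035, 0],
  [10, 0, 0, 0.035, 0],
  [10, 0, 0, 0.035, 0],
  [10, 0, 0, 0, 0],
])

```text
clock: 36.5
position: [0.6054, -0.0367, 0.1946]
ee_rot: [-3.136, 0.184, -0.0]
force: [-0.0, -0.3, -2.1]
width: 0.237
gripper_force: 30.0
```

Emit:
apply_moves([
  [10, 0, 0, 0.06, 0],
  [10, 0, 0, 0.08, 0],
  [10, 0, 0, 0.08, 0],
  [10, 0, 0, 0.08, 0],
  [10, 0, 0, 0, 0],
  [10, 0, 0, 0, 0],
])

```text
clock: 37.25
position: [0.6053, -0.0368, 0.2123]
ee_rot: [3.136, -0.184, -0.0]
force: [-0.1, -0.2, -1.7]
width: 0.235
gripper_force: 30.0
```

```bash
python3 -c "
from cell import observe
o=observe();print(o['clock'],o['position'],o['force'],o['ft_torque'],o['width'])"
```

```text
37.25 [ 0.60525218 -0.03676712  0.21226102] [-0.12537059 -0.16365963 -1.68066585] [0.0581989  0.04326643 0.04428642] 0.23536821580878226
```

Emit:
apply_moves([
  [10, -0.07, 0.008, 0, 0],
  [10, -0.13, 0.0155, 0, 0],
  [10, -0.13, 0.0155, 0, 0],
  [10, -0.13, 0.0155, 0, 0],
  [10, -0.13, 0.0155, 0, 0],
  [10, -0.13, 0.0155, 0, 0],
  [10, -0.13, 0.0155, 0, 0],
  [10, -0.13, 0.0155, 0, 0],
  [10, -0.13, 0.0155, 0, 0],
  [10, -0.15, 0.018, 0, 0],
  [10, -0.15, 0.018, 0, 0],
  [10, -0.15, 0.018, 0, 0],
])

```text
clock: 38.75
position: [0.5111, -0.0255, 0.2124]
ee_rot: [3.136, -0.184, 0.0]
force: [0.5, -0.6, -1.8]
width: 0.237
gripper_force: 30.0
```

Emit:
apply_moves([
  [10, 0, 0, 0.3, 0],
  [10, 0, 0, 0.3, 0],
  [10, -0.11, -0.3, 0, 0.02],
  [10, -0.22, -0.6, 0, 0.02],
  [10, -0.22, -0.6, 0, 0.02],
  [10, -0.22, -0.6, 0, 0],
  [10, -0.22, -0.6, 0, 0],
  [10, -0.22, -0.6, 0, 0],
  [10, -0.22, -0.6, 0, 0],
  [10, -0.2, -0.55, 0, 0],
  [10, -0.11, -0.3, 0, 0],
  [10, 0, 0, 0, 0],
])

```text
clock: 40.25
position: [0.4063, -0.3118, 0.2482]
ee_rot: [3.138, -0.142, -0.0]
force: [0.3, 0.2, -2.3]
width: 0.234
gripper_force: 30.0
```

Emit:
apply_moves([
  [10, 0, 0, -0.3, 0],
  [10, 0, 0, -0.5, 0],
  [10, 0, 0, -0.5, 0],
  [10, 0, 0, -0.5, 0],
  [10, 0, 0, -0.4, 0],
  [10, 0, 0, -0.15, 0],
  [10, 0, 0, 0, 0],
  [10, 0, 0, 0, 0],
])

```text
clock: 41.25
position: [0.4081, -0.3107, 0.1083]
ee_rot: [3.138, -0.137, 0.002]
force: [0.1, -0.1, -1.9]
width: 0.241
gripper_force: 30.0
```

Emit:
apply_moves([
  [10, 0, 0, -0.07, 0],
  [10, 0, 0, -0.06, 0],
  [10, 0, 0, -0.04, 0],
  [10, 0, 0, -0.03, 0],
  [10, 0, 0, -0.02, 0],
  [10, 0, 0, -0.02, 0],
  [10, 0, 0, 0, 0],
  [10, 0, 0, 0, 0],
])

```text
clock: 42.25
position: [0.4073, -0.3107, 0.0936]
ee_rot: [3.138, -0.137, 0.0]
force: [-2.1, 2.0, 8.0]
width: 0.238
gripper_force: 30.0
```

Contact. Ease off slightly, then release.

Emit:
apply_moves([
  [10, 0, 0, 0.006, 0],
  [10, 0, 0, 0, 0],
  [10, 0, 0, 0, 0],
])

```text
clock: 42.62
position: [0.4074, -0.3107, 0.0936]
ee_rot: [3.138, -0.137, 0.0]
force: [-1.6, 0.7, 5.8]
width: 0.238
gripper_force: 30.0
```

```bash
python3 -c "
from cell import observe
o=observe();print(o['clock'],o['position'],o['force'],o['ft_torque'],o['width'])"
```

```text
42.625 [ 0.40735604 -0.31065629  0.09362897] [-1.57446676  0.71658693  5.81823309] [0.41854119 0.54832158 0.01081457] 0.2375089540948265
```

Emit:
apply_moves([
  [10, 0, 0, 0.008, 0],
  [10, 0, 0, 0, 0],
  [10, 0, 0, 0, 0],
], newtons=5)

```text
clock: 43.0
position: [0.4073, -0.3106, 0.0937]
ee_rot: [-3.139, 0.137, 0.0]
force: [-0.2, 0.1, -1.9]
width: 0.239
gripper_force: 5.0
```

Emit:
apply_moves([
  [25, 0, 0, 0, 0],
  [28, 0, 0, 0, 0],
  [32, 0, 0, 0, 0],
  [38, 0, 0, 0, 0],
  [46, 0, 0, 0, 0],
  [54, 0, 0, 0, 0],
  [60, 0, 0, 0, 0],
  [60, 0, 0, 0, 0],
  [60, 0, 0, 0, 0],
])

```text
clock: 44.12
position: [0.4073, -0.3106, 0.0938]
ee_rot: [3.139, -0.137, -0.0]
force: [-0.0, -0.5, 0.0]
width: 0.602
gripper_force: 0.0
```

Emit:
apply_moves([
  [60, 0, 0, 0.15, 0],
  [60, 0, 0, 0.3, 0],
  [60, 0, 0, 0.4, 0],
  [60, 0, 0, 0.5, 0],
  [60, 0, 0, 0.5, 0],
  [60, 0, 0, 0.4, 0],
  [60, 0, 0, 0, 0],
  [60, 0, 0, 0, 0],
  [60, 0, 0, 0, 0],
  [60, 0, 0, 0, 0],
  [60, 0, 0, 0, 0],
  [60, 0, 0, 0, 0],
])

```text
clock: 45.62
position: [0.4073, -0.3106, 0.2286]
ee_rot: [-3.138, 0.137, 0.0]
force: [-0.0, 0.1, 0.8]
width: 0.603
gripper_force: 0.0
```

```bash
python3 -c "
from cell import arm
print(arm.sign_off())"
```

```text
the job is handed in; nothing more can be done
None
```

I weighed the clamp at about 2.0–2.1 N (roughly 0.21 kg), stood it in the tray and handed the job in at 45.6 s. The camera calls ran out before I let go of it on the hook, so the free hang, the lift-off and its standing upright in the tray were judged by force and pose readings only.

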